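# Brush out the open valve body

## Task

Take the chamber brush from its sloping rest and scrub out the open valve body: three times push the bristles gently down inside until the spring-loaded disc at the bottom gives a few millimetres, without forcing it anywhere near its stop, and after each push draw the brush up until most of its bristles stand out above the rim. Then lay the brush back in its rest, bristles down against the foot stop as it was, let go, and leave the other things on the bench where they are.

Things in the scene. Friction and masses are not known exactly. Their poses are not given: they have to be found in the camera images.
- brush: chamber brush, 200 mm: round grey-black bristle head (diameter 66, length 70; first 12 mm taper to 54), 10 mm steel rod, 26 mm collar at 122-132, wooden handle at 132-200 mm (24 mm along x, 22 along y). Origin: centre of the free bristle end; z along the brush to the handle. 0.15 kg. Starts home in the rest, z 30 degrees from vertical, handle up and leaning towards the robot
- grip (a point): point on the brush axis in the middle of the wooden handle, 165 mm from the bristle end
- cradle: aluminium V trough with foot stop on the fixed brush rest (base 170 x 100 mm, right of the bench). Origin: centre of the brush's bristle end when home; z: brush axis when home (30 degrees from vertical, up and towards the robot); x: to its open upper side; y level. It holds the head only (to 76 mm along z); the brush lifts straight up out and goes straight down in
- valve: open black plastic valve body, 114 x 167 x 129 mm, fixed to the left tray, two stub pipes (68 mm) along its y, which points roughly along the robot's x. Origin at its underside
- mouth (a point): centre of the valve body's round open mouth, at the rim, 129 mm above the tray. The chamber below is upright, about 76 mm across inside
- foot_disc (a joint): travel (m) of the round steel spring disc, 66 mm across, at the chamber's bottom: 0 at rest, grows as pressed down, stop at 0.015. Gives from about 1.7 N, then 0.5 N per mm. Its rest depth differs from valve to valve, 71 to 97 mm below the rim, is not measured and must be felt
- grease_jar: white jar with a blue lid, 63 mm across, 53 mm high, standing on the left tray beyond the valve body; leave it. Origin at its underside
- cap_b: black screw cap with a hexagon head, 86 mm across, 60 mm high, on the left tray beyond the valve body; leave it. Origin at its underside
- pin_tin: low round tin with a blue lid, 66 mm across, 26 mm high, on the bench beyond the rest; leave it. Origin at its underside

How it is judged (in metres and radians):
On the way, in this order (a step that is already met when the one before it is completed fails the run):
1. first stroke down: upright in the chamber, the bristle end presses the spring disc over 2 mm down (horizontal distance between brush and mouth below 0.02 m and angle between brush's own z axis and vertical below 0.3 rad and value of joint foot_disc above 0.002 m and z of brush in the frame of mouth below -0.065 m), for 0.1 s.
2. first stroke up: the bristle end is drawn up to less than 35 mm below the rim (horizontal distance between brush and mouth below 0.02 m and angle between brush's own z axis and vertical below 0.3 rad and value of joint foot_disc below 0.0015 m and z of brush in the frame of mouth above -0.035 m), for 0.1 s.
3. second stroke down: upright in the chamber, the bristle end presses the spring disc over 2 mm down (all of step 1), for 0.1 s.
4. second stroke up: the bristle end is drawn up to less than 35 mm below the rim (all of step 2), for 0.1 s.
5. third stroke down: upright in the chamber, the bristle end presses the spring disc over 2 mm down (all of step 3), for 0.1 s.
6. third stroke up: the bristle end is drawn up to less than 35 mm below the rim (all of step 4), for 0.1 s.
At the end, for the whole second after the job is handed in: the brush lies home in the trough of its rest: bristle end within 12 mm of the home point, axis within 0.15 rad of the trough's, handle up, at rest and released; the spring disc is back up (less than 1.5 mm down) (distance between brush and cradle below 0.012 m and angle between the z axis of brush and the z axis of cradle, either way round below 0.15 rad and z of grip in the frame of cradle above 0.12 m and linear speed of brush below 0.02 m/s and value of joint foot_disc below 0.0015 m); the robot touches nothing.
It fails at once if the spring disc is forced down more than 12.5 mm, near its stop (value of joint foot_disc above 0.0125 m).
It fails at once if the brush is pressed against the valve body with more than 40 N (contact force between brush and valve above 40 N).
It fails at once if the jar, the screw cap or the tin is moved more than 25 mm (distance of any of grease_jar, cap_b, pin_tin from where it was at the start of the episode above 0.025 m).
It also fails if it takes over 61 s, if anything falls off the work surface, if the arm or the gripper's body presses on something with over 40 N, if the wrist force passes 120 N, or if a joint passes its speed limit or range.

## Robot

A 6-joint arm with a two-finger parallel gripper is mounted at the origin on a cart in front of the work surface, level with it; the furniture and walls round the work are solid. World frame = base frame: x ahead of the robot, y to its left, z up, the work surface at z = 0. Lengths are in m, angles in degrees, forces in N, time in s.
With the tool pointing down it reaches from about 0.25 to 0.725 m from the base axis. Payload 9.7 kg.
Tool frame: the origin (TCP) lies midway between the tips of the shut fingers; the grasp point (between the pads) lies 19 mm behind it; z points along the fingers, y is the line along which they close (so a half turn about z gives the same grasp; the last joint's range is limited). The gripper opens to 85 mm and grips with 20 to 120 N. Pads are 22 mm wide; open, the fingers measure 114 mm over their backs; the gripper's body (76 mm by 85 mm) begins 54 mm behind the grasp point. The pads swing forward as they close: fully open they stand 13 mm farther back than shut.
Start: joints at [67.208, 4.979, 10.078, 95.1, 0, 90], TCP at [0.213, 0.507, 0.231] pointing down, gripper open.
Joint ranges: [-179.16, 179.16], [-48.56, 103.87], [-65.8, 70.77], [-126.05, 130.52], [-82.76, 87.17], [-180, 180]. Speed limits (degrees/s): [127.2, 127.2, 147.25, 180, 180, 180].

## Interface

Orientations are given as [roll, pitch, yaw] about the fixed x, y, z axes, in that order (R = Rz(yaw) Ry(pitch) Rx(roll)).
In Python, from workcell import bot gives the robot as it stands. The module is installed in compiled form; this text tells all that it offers.
- The arm moves only by the tool send_rows, never from a script. Its argument "moves" is one flat list of numbers, 7 for each row, row after row: the shift along the world's x, y, z normalised to -1 to 1, where 1 is 0.025 m, then the turn, a rotation vector about the world's x, y, z normalised to -1 to 1, where 1 is 0.15 rad, then the closure, from -1 (fully open) to 1 (shut), so that 0 is half open. A call has 1 to 8 rows; each row shifts and turns the commanded pose from where the row before left it; what a row does not reach is not made up. A row lasts 1/8 s, in which the tool goes at most 62.5 mm and 10.7 degrees, less where a joint would pass 70% of its speed; a pose out of reach is approached as far as the arm can. A call with a number of a shift or a turn outside -1 to 1 is refused whole. A call with a gripper value outside its range is refused whole. The fingers move at their own pace and stop on an object; "squeeze" is the grip in N (left out, the last holds). Time passes only in rows, so rows that do not move let the fingers close. It gives the time, the measured TCP pose, the force, the opening and the grip force at its end, in the units of the state.
- bot.get_obs(): the state, without advancing time (a new reading comes with each control period).
- bot.camera(name): name is "scene" or "top" or "wrist"; returns a dict with "color" (400x640x3 uint8, red, green, blue), "camera_matrix" (3x3 intrinsics, pixels), "R" (3x3) and "t" (3): a world point X has camera coordinates R X + t. Camera axes: x right, y down, z forward; pixel columns grow to the right and rows downward; lengths in m; the calibration is good to about 2 mm. A picture is of the moment at which its call begins. There is no depth.
- bot.job_done(): hands the job in; it is judged then, once.
Trained networks look in the newest picture that a camera, given by its name, has taken for a name from the list of things; names that differ only in an ending like _2 or _b are one class to them, and where a whole thing is asked for, a point or a joint stands for the part that bears it (a point fixed in the world has none). Each returns a list of dicts, best first, with "p" (0 to 1); they miss things now and then, are a little off and sometimes report something else, mostly with a low value. They report only what shows in the picture. A call takes as long as a camera call.
- bot.boxes_of(camera, query): "extent" ([left, top, right, bottom] in pixels, round what is visible of it).
- bot.trace(camera, query): "region" (400x640 bool, what is visible of it) and "extent" ([left, top, right, bottom] in pixels, round what is visible of it).
- bot.landmark_of(camera, query): "pixel" ([column, row] in pixels: a listed point, or the origin of a listed thing).
The state is a dict: "time": time; "q": joint angles; "qd": joint speeds; "joint_efforts": joint torques, N m; "ee_pos": TCP position; "tcp_rot": TCP orientation; "wrist_force": force on the tool from outside, world axes, zero at the start; "torque": the same for the moment, N m; "opening": finger opening in m; "grasp_force": force on a finger pad.
Only numpy, scipy, OpenCV 4.12 (cv2) and the standard library are available. Lean on these libraries where they do the work, as an engineer would, in place of code of your own. Each camera call takes 0.05 s, during which the arm holds its last target. There are 200 camera calls.

## Working session

There is one attempt and no reset: what is moved stays moved. The work goes in short steps, Python scripts to look and compute and a tool call to move; the robot and the scene stay as the last step left them, time stands still between calls to the robot, and variables do not carry over. Pictures are saved under pics/ and viewed, at most 10 in all, crops included, and the job is handed in when it is done.

Besides the shell and the picture viewer there is one more tool, called after "Emit:" as name(argument=value, ...), one argument or row to a line, values as JSON. send_rows: Moves the arm, as the interface text tells. Its arguments: {"type":"object","properties":{"moves":{"type":"array"},"squeeze":{"type":"number"}},"required":["moves"]}

```bash
mkdir -p pics
cat > h.py <<'E'
from workcell import bot
import numpy as np, cv2
def ray(c,px):
    K,R,t=[np.array(c[k],float) for k in("camera_matrix","R","t")]
    d=R.T@np.linalg.solve(K,[px[0],px[1],1.]); o=-R.T@t
    return o,d/np.linalg.norm(d)
def atz(c,px,z):
    o,d=ray(c,px); return o+d*(z-o[2])/d[2]
def proj(c,X):
    K,R,t=[np.array(c[k],float) for k in("camera_matrix","R","t")]
    p=K@(R@np.asarray(X,float)+t); return p[:2]/p[2]
def tri(rs):
    A=np.zeros((3,3));b=np.zeros(3)
    for o,d in rs:
        P=np.eye(3)-np.outer(d,d);A+=P;b+=P@o
    X=np.linalg.solve(A,b); return X,[np.linalg.norm((np.eye(3)-np.outer(d,d))@(X-o)) for o,d in rs]
E
python3 - <<'E'
from h import *
C={}
for n in("scene","top"):
    C[n]=bot.camera(n); cv2.imwrite(f"pics/{n}0.png",C[n]["color"][:,:,::-1])
    print(n,"cam at",(-np.array(C[n]["R"]).T@C[n]["t"]).round(3))
for q in("mouth","grip","brush","cradle","valve","grease_jar","cap_b","pin_tin"):
    rs=[]
    for n in C:
        r=bot.landmark_of(n,q)
        for k in r[:2]: print(q,n,np.round(k["pixel"],1),round(k["p"],2))
        if r: rs.append(ray(C[n],r[0]["pixel"]))
    if len(rs)==2: X,e=tri(rs); print("   ->",X.round(4),np.round(e,4))
print(bot.get_obs())
E
```

```text
scene cam at [ 0.067 -0.42   0.987]
top cam at [4.860e-01 1.000e-03 1.072e+00]
mouth scene [253.3 183. ] 0.66
mouth top [229.  211.8] 0.76
   -> [0.5247 0.2157 0.1356] [0.0038 0.0038]
grip scene [390.3 289.6] 0.66
grip top [406.9 228.9] 0.77
   -> [ 0.475  -0.2201  0.1773] [0.0004 0.0004]
brush scene [399.2 292.1] 0.78
brush scene [387.  288.8] 0.34
brush top [386.3 203.7] 0.7
   -> [ 0.5472 -0.2022  0.0411] [0.0053 0.0053]
cradle scene [395.  288.1] 0.83
cradle top [382.7 200.1] 0.76
   -> [ 0.5552 -0.1905  0.0358] [0.0015 0.0015]
valve scene [258.9 215. ] 0.58
valve top [242.8 209.8] 0.82
valve top [383.2 204.1] 0.57
   -> [0.5286 0.2119 0.0083] [0.0049 0.0049]
grease_jar scene [278.  170.5] 0.82
grease_jar top [218.8 156.6] 0.86
grease_jar top [385.7 203.2] 0.32
   -> [ 6.839e-01  2.868e-01 -3.000e-04] [0.0075 0.0075]
cap_b scene [321.7 185.1] 0.74
cap_b top [258.9 144.7] 0.8
cap_b top [367.1 154.2] 0.68
   -> [ 0.7265  0.1677 -0.0177] [0.0014 0.0014]
pin_tin scene [415.2 247.6] 0.65
pin_tin scene [321.4 188.4] 0.53
pin_tin top [364.7 155. ] 0.66
   -> [ 0.695  -0.1524 -0.0008] [0.0075 0.0075]
{'time': 0.9, 'q': array([ 6.72085773e+01,  4.97795127e+00,  1.00784818e+01,  9.50984228e+01,
       -4.18387118e-04,  9.00012947e+01]), 'qd': array([-0.04917321,  0.0810567 , -0.05740384,  0.01434904,  0.03229379,
        0.06124586]), 'joint_efforts': array([-3.97373778e-04, -5.20099676e+01,  4.64856434e+01,  1.55393544e-03,
       -1.63052686e-06, -1.30758926e-05]), 'ee_pos': array([0.21306157, 0.50706056, 0.23129565]), 'tcp_rot': array([1.79997892e+02, 4.18339491e-04, 1.57207283e+02]), 'wrist_force': array([-0.11298259, -0.21754476, -0.43717051]), 'torque': array([-0.02831796, -0.0408408 ,  0.05318864]), 'grasp_force': 0.0, 'opening': 0.08521842123388385}
```

View pics/top0.png

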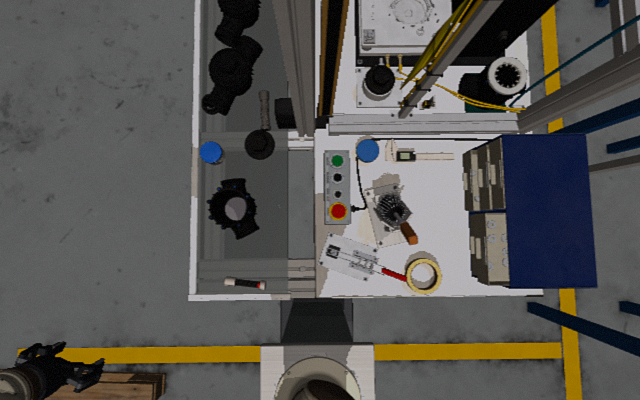

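View pics/scene0.png

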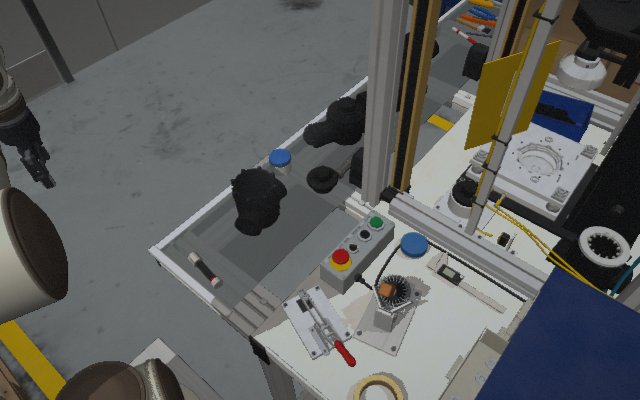

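The top view shows the valve's open mouth at about (235,208), the brush head at (390,207) with its handle out to (410,238), and the tin at (367,150). In the scene view the valve is at (258,195), the brush at (392,290), and the post base is at about (375,205), beyond the work. Next I'll fit the poses using the known geometry.

```bash
cat >> h.py <<'E'
from scipy.optimize import least_squares
def brush_pts(p):
    x,y,z,a=p; ax=np.array([-np.cos(a)*.5,-np.sin(a)*.5,.8660254]); o=np.array([x,y,z])
    return o,o+.165*ax,ax
E
python3 - <<'E'
from h import *
C={n:bot.camera(n) for n in("scene","top")}
L={q:{n:bot.landmark_of(n,q) for n in C} for q in("mouth","grip","brush","cradle","valve")}
def f(p):
    o,g,_=brush_pts(p);r=[]
    for n in C:
        for q,X,w in(("grip",g,1),("brush",o,.5),("cradle",o,.5)):
            if L[q][n]: r+=list(w*(proj(C[n],X)-L[q][n][0]["pixel"]))
    return r
s=least_squares(f,[.55,-.2,.036,.25],loss="soft_l1");print(s.x.round(4),np.degrees(s.x[3]),np.round(s.fun,1)); print("grip",brush_pts(s.x)[1].round(4))
def g(p):
    r=[]
    for n in C:
        for q,X in(("mouth",p+[0,0,.129]),("valve",p)):
            if L[q][n]: r+=list(proj(C[n],X)-L[q][n][0]["pixel"])
    return r
s=least_squares(g,[.52,.21,0],loss="soft_l1");print("valve",s.x.round(4),np.round(s.fun,1))
# trace of brush in top, scene
for n in C:
    t=bot.trace(n,"brush")[0]; ys,xs=np.nonzero(t["region"]); print(n,t["extent"],t["p"],xs.mean(),ys.mean())
    t=bot.trace(n,"valve")[0]; print(n,t["extent"],t["p"])
c=C["top"]; im=c["color"]
cv2.imwrite("pics/topcrop.png",cv2.resize(np.hstack([im[160:260,190:290],im[160:260,350:450]]),None,fx=4,fy=4,interpolation=cv2.INTER_CUBIC)[:,:,::-1])
E
```

```text
[ 0.5456 -0.1991  0.048   0.2527] 14.4766885346976 [-0.7  0.4 -0.6 -0.9 -0.7  0.2  0.4 -0.9  0.5 -1.   2.5  0.2]
grip [ 0.4658 -0.2197  0.1908]
valve [ 0.5316  0.2206 -0.0067] [ 1.6 -1.3  0.6  2.1 -0.3  1.6 -1.5  0.1]
scene [379.1, 276.1, 411.3, 309.3] 0.55 393.83734939759034 290.4012048192771
scene [231.1, 164.7, 286.5, 235.1] 0.57
top [377.1, 194.6, 415.1, 245.0] 0.81 396.28794642857144 215.87388392857142
top [208.9, 178.3, 256.9, 238.2] 0.97
```

View pics/topcrop.png

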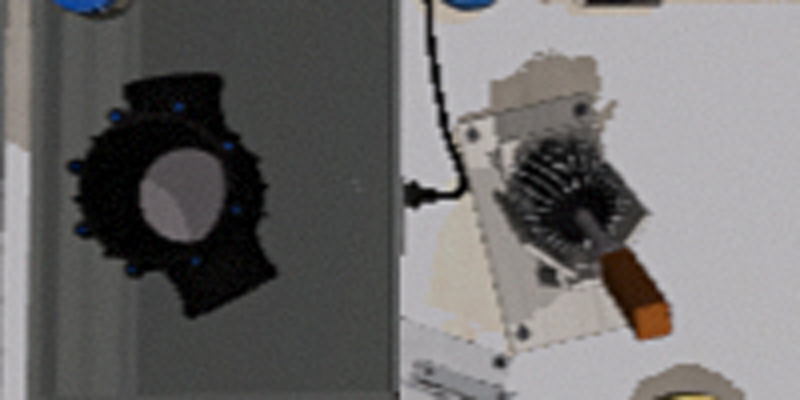

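The crop shows the chamber opening as a light ellipse centred near (182,195) in the crop, which is about (235,209) in full-image pixels. The handle end sits at about (413,239), pointing towards the robot. Next I'll move for a wrist view over the valve.

Emit:
send_rows(
  moves=[1,-1,0.8,0,0,0.5,-1,1,-1,0.8,0,0,0.5,-1,1,-1,0.8,0,0,0.5,-1,1,-1,0.8,0,0,0.5,-1,1,-1,0.8,0,0,0.5,-1,1,-1,0.8,0,0,0.5,-1,1,-1,0.8,0,0,0.5,-1,1,-1,0.8,0,0,0.5,-1],
)

```text
time: 2.7
ee_pos: [0.4137, 0.3061, 0.3921]
tcp_rot: [180.0, 0.0, -168.3]
wrist_force: [-0.7, 0.3, 0.3]
opening: 0.0857
grasp_force: 0.0
```

Emit:
send_rows(
  moves=[1,-1,0,0,0,0,-1,1,-0.6,0,0,0,0,-1,0,0,0,0,0,0,-1],
)

```text
time: 3.08
ee_pos: [0.4643, 0.2662, 0.3906]
tcp_rot: [-180.0, -0.0, -168.6]
wrist_force: [-1.7, 0.3, -0.2]
opening: 0.0854
grasp_force: 0.0
```

Run:
```python
from h import *
o=bot.get_obs(); print(o["time"],o["q"].round(1),o["ee_pos"].round(4),o["tcp_rot"].round(1),o["wrist_force"].round(2))
c=bot.camera("wrist"); cv2.imwrite("pics/w1.png",c["color"][:,:,::-1])
print((-np.array(c["R"]).T@c["t"]).round(3))
for q in("mouth","valve"):
    for k in bot.landmark_of("wrist",q)[:2]: print(q,np.round(k["pixel"],1),k["p"],atz(c,k["pixel"],.129 if q=="mouth" else 0).round(4))
```

```text
3.075 [ 29.8  10.7  35.1 114.4  -0.   18.4] [0.4643 0.2662 0.3906] [-180.    -0.  -168.6] [-1.7   0.25 -0.25]
[0.393 0.252 0.533]
mouth [279.8 201.7] 0.87 [0.532  0.2195 0.129 ]
valve [291.  181.7] 0.74 [0.535  0.2229 0.    ]
```

View pics/w1.png

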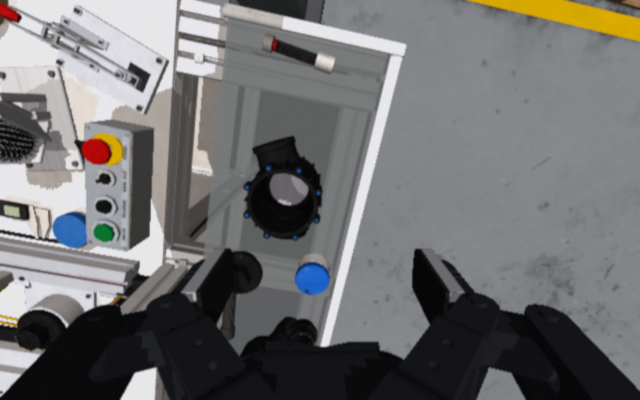

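The wrist view shows the valve's bolt ring centred at about (282,203) with the network's mouth point at (280,202), the jar at (313,275), and the brush at the left edge near (15,140). Next I'll move on to see the brush.

Emit:
send_rows(
  moves=[-0.25,-1,0,0,0,0,-1,-0.25,-1,0,0,0,0,-1,-0.25,-1,0,0,0,0,-1,-0.25,-1,0,0,0,0,-1,-0.25,-1,0,0,0,0,-1,-0.25,-1,0,0,0,0,-1,-0.25,-1,0,0,0,0,-1,-0.25,-1,0,0,0,0,-1],
)

```text
time: 4.22
ee_pos: [0.4122, 0.067, 0.3916]
tcp_rot: [180.0, 0.0, -168.3]
wrist_force: [0.6, 0.3, -1.0]
opening: 0.0854
grasp_force: 0.0
```

Run:
```python
from h import *
c=bot.camera("wrist"); cv2.imwrite("pics/w2.png",c["color"][:,:,::-1])
np.savez("w2.npz",**{k:c[k] for k in("camera_matrix","R","t")})
for q in("mouth","valve","grip","brush","cradle"):
    for k in bot.landmark_of("wrist",q)[:1]: print(q,np.round(k["pixel"],1),k["p"])
```

```text
mouth [407.6 261.9] 0.71
valve [ 69.3 165.8] 0.63
grip [ 68.7 165.2] 0.88
brush [148.8 199.2] 0.83
cradle [147.9 203.2] 0.6
```

Emit:
send_rows(
  moves=[0,-1,0,0,0,0.1,-1,0,-1,0,0,0,0.1,-1,0,-1,0,0,0,0.1,-1,0,-1,0,0,0,0.05,-1,0,-1,0,0,0,0,-1,0,-1,0,0,0,0,-1,0,-1,0,0,0,0,-1,0,0,0,0,0,0,-1],
)

```text
time: 5.52
ee_pos: [0.4135, -0.1083, 0.3908]
tcp_rot: [180.0, -0.0, -165.5]
wrist_force: [-0.5, 0.5, -0.3]
opening: 0.0855
grasp_force: 0.0
```

Run:
```python
from h import *
o=bot.get_obs(); print(o["time"],o["q"].round(1),o["ee_pos"].round(4),o["tcp_rot"].round(1),o["wrist_force"].round(2))
c=bot.camera("wrist"); cv2.imwrite("pics/w3.png",c["color"][:,:,::-1])
np.savez("w3.npz",**{k:c[k] for k in("camera_matrix","R","t")})
for q in("grip","brush","cradle"):
    for k in bot.landmark_of("wrist",q)[:1]: print(q,np.round(k["pixel"],1),k["p"])
```

```text
5.525 [-14.7  -4.5  19.2 113.7   0.  -29.2] [ 0.4135 -0.1083  0.3908] [ 180.    -0.  -165.5] [-0.48  0.5  -0.3 ]
grip [220.4 190.3] 0.86
brush [250.2 221.2] 0.87
cradle [248.4 219.2] 0.64
```

View pics/w3.png

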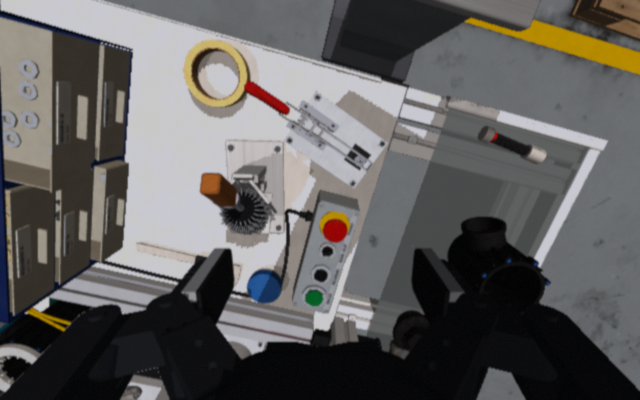

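The handle's end face is at (211,184) and its bristle head at (245,207). Its lean matches the fit. Next I'll combine all the views.

Run:
```python
from h import *
C={n:bot.camera(n) for n in("scene","top")}; C["w2"]=dict(np.load("w2.npz"));C["w3"]=dict(np.load("w3.npz"))
P={"grip":{"w2":(68.7,165.2),"w3":(220.4,190.3)},"brush":{"w2":(148.8,199.2),"w3":(250.2,221.2)},"cradle":{"w2":(147.9,203.2),"w3":(248.4,219.2)},"mouth":{"w2":(407.6,261.9)}}
for q in P:
    for n in("scene","top"):
        r=bot.landmark_of(n,q)
        if r and r[0]["p"]>.5: P[q][n]=r[0]["pixel"]
def f(p):
    o,g,_=brush_pts(p);r=[]
    for q,X,w in(("grip",g,1),("brush",o,.5),("cradle",o,.5)):
        for n,px in P[q].items(): r+=list(w*(proj(C[n],X)-px))
    return r
s=least_squares(f,[.55,-.2,.036,.25],loss="soft_l1");print(s.x.round(4),np.degrees(s.x[3]).round(1),np.round(s.fun,1)); o,g,ax=brush_pts(s.x); print("grip",g.round(4),"ax",ax.round(3))
print("top end w3",proj(C["w3"],o+.2*ax),"top",proj(C["top"],o+.2*ax),"head mid",proj(C["w3"],o+.07*ax))
X,e=tri([ray(C[n],p) for n,p in P["grip"].items()]);print("grip tri",X.round(4),np.round(e,4))
o1=np.array([.393,.252,.533]);d1=np.array([.532,.2195,.129])-o1;d1/=np.linalg.norm(d1)
X,e=tri([ray(C[n],p) for n,p in P["mouth"].items()]+[(o1,d1)]);print("mouth tri",list(P["mouth"]),X.round(4),np.round(e,4))
X,e=tri([ray(C["top"],(229.,207.1)),(o1,d1)]);print("bolts-ish",X,e)
```

```text
[ 0.549  -0.2022  0.0443  0.2144] 12.3 [ 0.3  1.6 -1.4  0.6 -1.2 -0.4  0.2  0.4  0.1 -0.4 -0.6 -3.3  0.1 -0.7
  0.5 -2.4  0.3 -2.3 -0.6  0.5  1.7  0.3]
grip [ 0.4683 -0.2198  0.1872] ax [-0.489 -0.106  0.866]
top end w3 [208.79465458 182.82126989] top [413.1556147  239.32358468] head mid [238.80123139 206.60611498]
grip tri [ 0.4687 -0.2205  0.1849] [0.0019 0.0017 0.0017 0.0009]
mouth tri ['w2', 'scene', 'top'] [0.5287 0.2195 0.1356] [0.0029 0.0046 0.0018 0.0011]
bolts-ish [0.53358401 0.21995723 0.12664306] [np.float64(0.0009876046449810974), np.float64(0.0009876046449810592)]
```

Emit:
send_rows(
  moves=[0.06,-0.61,-0.5,0.125,-0.483,0,-1,0.06,-0.61,-0.5,0.125,-0.483,0,-1,0.06,-0.61,-0.5,0.125,-0.483,0,-1,0.06,-0.61,-0.5,0.125,-0.483,0,-1,0.06,-0.61,-0.5,0.125,-0.483,0,-1,0.06,-0.61,-0.5,0.125,-0.483,0,-1,0.06,-0.61,-0.5,0.125,-0.483,0,-1,0.06,-0.61,-0.5,0,0,0,-1],
)

```text
time: 7.22
ee_pos: [0.4243, -0.2308, 0.2907]
tcp_rot: [-179.9, 30.0, -165.5]
wrist_force: [-0.1, 0.4, 0.3]
opening: 0.0859
grasp_force: 0.0
```

Emit:
send_rows(
  moves=[0,0,-0.5,0,0,0,-1,0,0,-0.5,0,0,0,-1,0,0,0,0,0,0,-1],
)

```text
time: 7.6
ee_pos: [0.4251, -0.2292, 0.2652]
tcp_rot: [180.0, 29.9, -165.4]
wrist_force: [0.5, -0.1, -0.1]
opening: 0.0856
grasp_force: 0.0
```

Run:
```python
from h import *
from scipy.spatial.transform import Rotation as Ro
o=bot.get_obs(); print(o["time"],o["q"].round(1),o["ee_pos"].round(4),o["tcp_rot"].round(1),o["wrist_force"].round(2))
R=Ro.from_euler("xyz",o["tcp_rot"],degrees=True).as_matrix(); print(R.round(3))
c=bot.camera("wrist"); cv2.imwrite("pics/w4.png",c["color"][:,:,::-1])
np.savez("w4.npz",**{k:c[k] for k in("camera_matrix","R","t")})
for q in("grip","brush","cradle"):
    for k in bot.landmark_of("wrist",q)[:1]: print(q,np.round(k["pixel"],1),k["p"])
C={n:bot.camera(n) for n in("scene","top")}
g=np.array([.4685,-.22,.186])
print("pred grip",proj(c,g),"tcp line",proj(c,o["ee_pos"]),proj(c,o["ee_pos"]+.1*R[:,2]))
```

```text
7.6 [-42.7 -22.6 -15.3  80.1  24.9 -53.5] [ 0.4251 -0.2292  0.2652] [ 180.    29.9 -165.4] [ 0.5  -0.13 -0.1 ]
[[-0.838 -0.253  0.483]
 [-0.219  0.968  0.127]
 [-0.499  0.001 -0.867]]
grip [326.3 203.6] 0.82
brush [320.5 164.3] 0.69
pred grip [319.39089012 197.93361095] tcp line [321.92433709 251.89675464] [322.0432643 195.9557666]
```

View pics/w4.png

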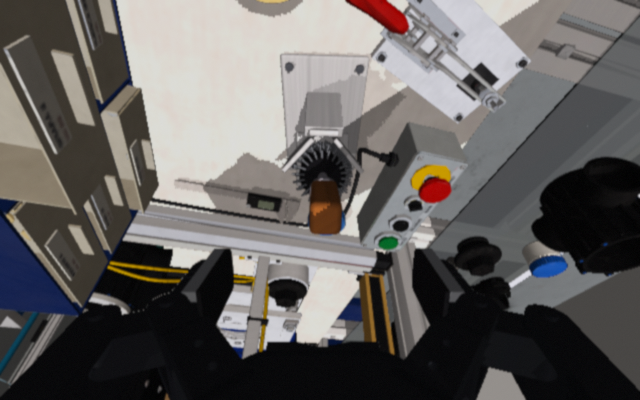

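The handle lies between the fingers, its end face at about (326,219) and the head centre at about (323,165). It sits about 4 px right of the tool line (x = 322), so I'll refit with this view.

Run:
```python
from h import *
from scipy.spatial.transform import Rotation as Ro
C={n:bot.camera(n) for n in("scene","top")}
for w in("w2","w3","w4"): C[w]=dict(np.load(w+".npz"))
obs=[("w2",.165,(68.7,165.2)),("w3",.165,(220.4,190.3)),("w4",.165,(326.3,203.6)),("w4",.2,(326,219.5)),("w3",.2,(211,184)),("top",.2,(413.5,239.5)),
("w2",0,(148.8,199.2)),("w3",0,(250.2,221.2)),("w4",0,(320.5,164.3))]
for n in("scene","top"):
  for q,s in(("grip",.165),("brush",0.),("cradle",0.)):
    obs.append((n,s,bot.landmark_of(n,q)[0]["pixel"]))
def f(p):
    o,_,ax=brush_pts(p); r=[]
    for n,s,px in obs: r+=list((1 if s else .5)*(proj(C[n],o+s*ax)-px))
    return r
s=least_squares(f,[.55,-.2,.036,.25],loss="soft_l1");o,g,ax=brush_pts(s.x)
print(s.x.round(4),np.degrees(s.x[3]).round(1),"grip",g.round(4),ax.round(3)); print(np.round(np.reshape(s.fun,(-1,2)),1).tolist())
ob=bot.get_obs();R=Ro.from_euler("xyz",ob["tcp_rot"],degrees=True).as_matrix()
print("in tool frame grip",(R.T@(g-ob["ee_pos"])).round(4),"home",(R.T@(o-ob["ee_pos"])).round(4))
```

```text
Traceback (most recent call last):
IndexError: list index out of range
```

Run:
```python
from h import *
from scipy.spatial.transform import Rotation as Ro
C={n:bot.camera(n) for n in("scene","top")}
for w in("w2","w3","w4"): C[w]=dict(np.load(w+".npz"))
obs=[("w2",.165,(68.7,165.2)),("w3",.165,(220.4,190.3)),("w4",.165,(326.3,203.6)),("w4",.2,(326,219.5)),("w3",.2,(211,184)),("top",.2,(413.5,239.5)),
("w2",0,(148.8,199.2)),("w3",0,(250.2,221.2)),("w4",0,(320.5,164.3)),
("scene",.165,(390.3,289.6)),("top",.165,(406.9,228.9)),("scene",0,(399.2,292.1)),("top",0,(386.3,203.7)),("scene",0,(395,288.1)),("top",0,(382.7,200.1))]
def f(p):
    o,_,ax=brush_pts(p); r=[]
    for n,s,px in obs: r+=list((1 if s else .5)*(proj(C[n],o+s*ax)-px))
    return r
s=least_squares(f,[.55,-.2,.036,.25],loss="soft_l1");o,g,ax=brush_pts(s.x)
print(s.x.round(4),np.degrees(s.x[3]).round(1),"grip",g.round(4),ax.round(3)); print(np.round(np.reshape(s.fun,(-1,2)),1).tolist())
ob=bot.get_obs();R=Ro.from_euler("xyz",ob["tcp_rot"],degrees=True).as_matrix()
print("in tool frame grip",(R.T@(g-ob["ee_pos"])).round(4),"home",(R.T@(o-ob["ee_pos"])).round(4))
```

```text
[ 0.5475 -0.1988  0.0495  0.2126] 12.2 grip [ 0.4668 -0.2162  0.1924] [-0.489 -0.106  0.866]
[[-0.1, 1.9], [0.4, 1.3], [-1.8, -0.3], [0.1, -0.0], [-0.3, -0.5], [-1.3, 0.6], [0.3, -0.2], [0.1, -2.9], [0.2, -0.2], [-3.7, -2.0], [0.1, 3.4], [-1.6, -1.2], [0.4, -0.8], [0.5, 0.8], [2.2, 1.0]]
in tool frame grip [-0.001   0.0029  0.0861] home [-0.0008 -0.0004  0.251 ]
```

Emit:
send_rows(
  moves=[0.34,0.096,-0.603,0,0,-0.12,-1,0.34,0.096,-0.603,0,0,-0.12,-1,0.34,0.096,-0.603,0,0,0,-1,0.34,0.096,-0.603,0,0,0,-1,0.34,0.096,-0.603,0,0,0,-1,0.34,0.096,-0.603,0,0,0,-1,0,0,0,0,0,0,-1],
)

```text
time: 9.02
ee_pos: [0.4758, -0.215, 0.1746]
tcp_rot: [179.9, 29.9, -167.5]
wrist_force: [-0.5, 0.4, -0.4]
opening: 0.0856
grasp_force: 0.0
```

Emit:
send_rows(
  moves=[0,0,0,0,0,0,0.2,0,0,0,0,0,0,0.5,0,0,0,0,0,0,1,0,0,0,0,0,0,1,0,0,0,0,0,0,1,0,0,0,0,0,0,1],
  squeeze=60,
)

```text
time: 9.78
ee_pos: [0.4761, -0.2154, 0.1764]
tcp_rot: [-179.9, 30.1, -167.4]
wrist_force: [-2.7, 2.1, 5.1]
opening: 0.0213
grasp_force: 59.2
```

Run:
```python
from h import *
o=bot.get_obs(); print(o["time"],o["q"].round(1),o["ee_pos"].round(4),o["tcp_rot"].round(1),o["wrist_force"].round(2),o["opening"],o["grasp_force"])
c=bot.camera("wrist"); cv2.imwrite("pics/w5.png",c["color"][100:400,120:520,::-1])
```

```text
9.775 [-36.2 -21.6 -24.8  65.9  22.1 -44.6] [ 0.4761 -0.2154  0.1764] [-179.9   30.1 -167.4] [-2.74  2.12  5.14] 0.021309024998598207 59.17391896247864
```

View pics/w5.png

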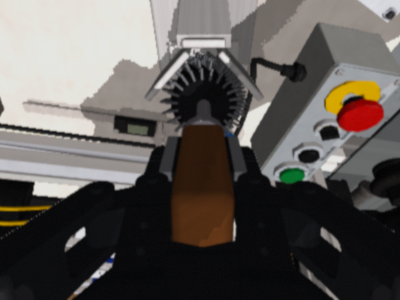

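Emit:
send_rows(
  moves=[0,0,0.3,0,0,0,1,0,0,0.6,0,0,0,1,0,0,1,0,0,0,1,0,0,1,0,0,0,1,0,0,1,0,0,0,1,0,0,1,0,0,0,1,0,0,1,0,0,0,1,0,0,1,0,0,0,1],
)

```text
time: 10.82
ee_pos: [0.476, -0.2156, 0.3501]
tcp_rot: [-179.9, 30.0, -167.4]
wrist_force: [-0.2, 0.3, -2.1]
opening: 0.0213
grasp_force: 58.8
```

Emit:
send_rows(
  moves=[0.28,1,0.12,-0.095,0.427,0,1,0.28,1,0.12,-0.095,0.427,0,1,0.28,1,0.12,-0.095,0.427,0,1,0.28,1,0.12,-0.095,0.427,0,1,0.28,1,0.12,-0.095,0.427,0,1,0.28,1,0.12,-0.095,0.427,0,1,0.28,1,0.12,-0.095,0.427,0,1,0.28,1,0.12,-0.095,0.427,0,1],
)

```text
time: 11.82
ee_pos: [0.5324, -0.0147, 0.3734]
tcp_rot: [-179.9, -0.1, -167.4]
wrist_force: [0.5, -0.4, -2.6]
opening: 0.0214
grasp_force: 59.1
```

Emit:
send_rows(
  moves=[0,1,0,0,0,0,1,0,1,0,0,0,0,1,0,1,0,0,0,0,1,0,1,0,0,0,0,1,0,1,0,0,0,0,1,0,0.6,0,0,0,0,1,0,0,0,0,0,0,1],
)

```text
time: 12.7
ee_pos: [0.5322, 0.125, 0.3725]
tcp_rot: [-179.9, -0.1, -167.4]
wrist_force: [0.7, -1.0, -1.6]
opening: 0.0213
grasp_force: 59.2
```

Run:
```python
from h import *
o=bot.get_obs(); print(o["time"],o["q"].round(1),o["ee_pos"].round(4),o["tcp_rot"].round(1),o["wrist_force"].round(2),o["opening"],o["grasp_force"])
C={n:bot.camera(n) for n in("top","scene","wrist")}
for n in C:
    c=C[n]; T=o["ee_pos"]
    for q in("brush","grip","mouth"):
        for k in bot.landmark_of(n,q)[:1]: print(n,q,np.round(k["pixel"],1),round(k["p"],2))
    print(n,"pred end",proj(c,T-[0,0,.147]).round(1),"head top",proj(c,T-[0,0,.077]).round(1),"grip",proj(c,T+[0,0,.02]).round(1))
c=C["wrist"]; np.savez("w6.npz",**{k:c[k] for k in("camera_matrix","R","t")})
cv2.imwrite("pics/w6.png",np.vstack([c["color"][:300],cv2.resize(C["scene"]["color"][90:240,180:500],(640,300))])[:,:,::-1])
```

```text
12.7 [ 1.320e+01  1.100e+01  3.320e+01  1.122e+02 -1.000e-01  6.000e-01] [0.5322 0.125  0.3725] [-1.799e+02 -1.000e-01 -1.674e+02] [ 0.69 -0.98 -1.63] 0.02131248520434939 59.16053652763367
top brush [258.6 203.8] 0.64
top grip [246.9 198.7] 0.59
top mouth [248.6 197.4] 0.5
top pred end [260.8 205.5] head top [255.9 203.7] grip [247.5 200.6]
scene brush [277.1 174.2] 0.82
scene grip [270.1 113.7] 0.83
scene mouth [251.8 184.8] 0.56
scene pred end [277.3 173.1] head top [273.9 150.3] grip [268.4 114.1]
wrist brush [322.  184.1] 0.63
wrist grip [325.7 272.3] 0.78
wrist mouth [392.6 182. ] 0.89
wrist pred end [323.4 182.3] head top [323.6 204.8] grip [324.1 272.3]
```

View pics/w6.png

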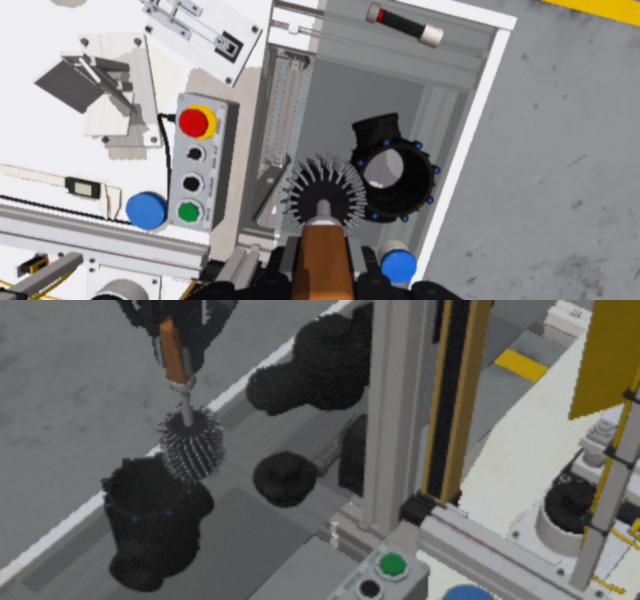

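The brush hangs upright where predicted. In the wrist view the valve's bolt ring is centred at about (396,181) and the network's mouth point is (393,182). In the scene picture the rim is ahead of the brush, as expected. Next I'll pin down the mouth.

Run:
```python
from h import *
c6=dict(np.load("w6.npz")); c2=dict(np.load("w2.npz")); ct=bot.camera("top")
o1=np.array([.393,.252,.533]);d1=np.array([.532,.2195,.129])-o1;d1/=np.linalg.norm(d1)
N=[ray(c6,(392.6,182)),(o1,d1),ray(c2,(407.6,261.9)),ray(ct,(229,211.8))]
X,e=tri(N);print("net",X.round(4),np.round(e,4))
for z in(.122,.129): print(z,[ (o+d*(z-o[2])/d[2])[:2].round(4).tolist() for o,d in N], "bolts w6",atz(c6,(396,180.8),z)[:2].round(4),"top",atz(ct,(229,207.1),z)[:2].round(4))
print("px/mm",np.linalg.norm(proj(c6,[.53,.22,.129])-proj(c6,[.53,.23,.129]))/10)
X,e=tri([ray(c6,(396,180.8)),ray(ct,(229,207.1))]);print("bolts",X.round(4),e)
```

```text
net [0.528  0.2173 0.1414] [0.0059 0.0032 0.0011 0.0062]
0.122 [[0.5371, 0.2205], [0.5344, 0.2189], [0.5383, 0.225], [0.5225, 0.2216]] bolts w6 [0.5346 0.2245] top [0.5345 0.2217]
0.129 [[0.5358, 0.2185], [0.532, 0.2195], [0.5349, 0.222], [0.5222, 0.22]] bolts w6 [0.5333 0.2224] top [0.5342 0.2201]
px/mm 0.7568093548521825
bolts [0.5337 0.2212 0.1293] [np.float64(0.0012049468051243879), np.float64(0.001204946805124284)]
```

Emit:
send_rows(
  moves=[0.014,0.64,0,0,0,0,1,0.014,0.64,0,0,0,0,1,0.014,0.64,0,0,0,0,1,0.014,0.64,-0.5,0,0,0,1,0.014,0.64,-1,0,0,0,1,0,0.64,-1,0,0,0,1,0,0,-0.5,0,0,0,1,0,0,0,0,0,0,1],
)

```text
time: 14.35
ee_pos: [0.5332, 0.2211, 0.2955]
tcp_rot: [-179.9, -0.2, -167.4]
wrist_force: [-0.6, -0.7, -1.2]
opening: 0.0211
grasp_force: 59.1
```

Run:
```python
from h import *
o=bot.get_obs(); print(o["time"],o["q"].round(1),o["ee_pos"].round(4),o["tcp_rot"].round(1),o["wrist_force"].round(2),o["torque"].round(2))
C={n:bot.camera(n) for n in("top","scene","wrist")}
for n in C:
    c=C[n]; T=o["ee_pos"]
    for k in bot.landmark_of(n,"brush")[:1]: print(n,np.round(k["pixel"],1),round(k["p"],2))
    print(n,"pred end",proj(c,T-[0,0,.147]).round(1),"mouth",proj(c,[.534,.221,.129]).round(1))
w=C["wrist"]["color"][90:270,200:480]; s=C["scene"]["color"][120:240,200:320]
cv2.imwrite("pics/w7.png",np.hstack([cv2.resize(w,(467,300)),cv2.resize(s,(300,300))])[:,:,::-1])
```

```text
14.35 [ 22.5  11.2  24.3 103.3  -0.   10. ] [0.5332 0.2211 0.2955] [-179.9   -0.2 -167.4] [-0.56 -0.74 -1.22] [-0.07 -0.07  0.05]
top [226.1 206.4] 0.86
top pred end [226.8 207.1] mouth [228.7 207.2]
scene [252.1 176.3] 0.89
scene pred end [251.8 176.3] mouth [253.3 181.5]
wrist [324.7 186.1] 0.6
wrist pred end [322.8 181.2] mouth [322.5 177.4]
```

View pics/w7.png

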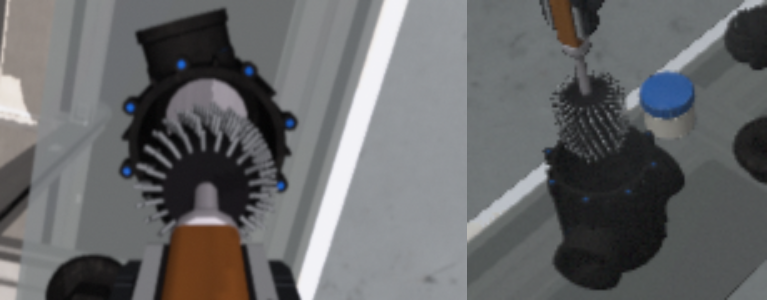

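The brush hangs centred over the mouth. In the wrist crop the bolt ring centre and the brush are both at about x = 207, and in the scene crop the brush end is just above the rim. I'll enter slowly.

Emit:
send_rows(
  moves=[0,0,-0.5,0,0,0,1,0,0,-0.5,0,0,0,1,0,0,-0.5,0,0,0,1,0,0,0,0,0,0,1],
)

```text
time: 15.15
ee_pos: [0.5333, 0.2202, 0.2583]
tcp_rot: [-179.9, -0.2, -167.5]
wrist_force: [0.6, -0.2, -0.7]
opening: 0.0211
grasp_force: 59.1
```

Emit:
send_rows(
  moves=[0,0,-0.4,0,0,0,1,0,0,-0.4,0,0,0,1,0,0,0,0,0,0,1],
)

```text
time: 15.52
ee_pos: [0.5335, 0.2203, 0.2388]
tcp_rot: [-179.9, -0.1, -167.5]
wrist_force: [0.0, 0.7, -1.9]
opening: 0.0214
grasp_force: 59.1
```

Emit:
send_rows(
  moves=[0,0,-0.4,0,0,0,1,0,0,-0.4,0,0,0,1,0,0,-0.2,0,0,0,1,0,0,0,0,0,0,1],
)

```text
time: 16.02
ee_pos: [0.5336, 0.2204, 0.2143]
tcp_rot: [-179.9, -0.1, -167.5]
wrist_force: [-1.1, 0.7, -0.7]
opening: 0.0214
grasp_force: 59.1
```

Emit:
send_rows(
  moves=[0,0,-0.12,0,0,0,1,0,0,0,0,0,0,1],
)

```text
time: 16.27
ee_pos: [0.5338, 0.2204, 0.2118]
tcp_rot: [-180.0, -0.1, -167.5]
wrist_force: [0.2, 0.1, -1.0]
opening: 0.0215
grasp_force: 59.1
```

```bash
cat > f.py <<'E'
from h import *
F=[];P=[]
for i in range(6):
    o=bot.get_obs();F.append(o["wrist_force"]);P.append(o["ee_pos"])
print(o["time"],np.mean(P,0).round(4),np.mean(F,0).round(2),np.std(F,0).round(2))
E
python3 f.py
```

```text
16.275 [0.5338 0.2204 0.2118] [ 0.16  0.15 -1.  ] [0. 0. 0.]
```

```bash
sed -i 's/    o=bot.get_obs/    bot.camera("top");o=bot.get_obs/' f.py; python3 f.py
```

```text
16.575 [0.5339 0.2205 0.212 ] [ 0.18 -0.28 -1.17] [0.15 0.41 0.28]
```

Emit:
send_rows(
  moves=[0,0,-0.1,0,0,0,1,0,0,0,0,0,0,1],
)

```text
time: 16.82
ee_pos: [0.5337, 0.2204, 0.209]
tcp_rot: [-179.9, -0.1, -167.5]
wrist_force: [0.3, -0.2, -1.3]
opening: 0.0214
grasp_force: 59.1
```

Emit:
send_rows(
  moves=[0,0,-0.1,0,0,0,1,0,0,0,0,0,0,1],
)

```text
time: 17.08
ee_pos: [0.5337, 0.2204, 0.2066]
tcp_rot: [-179.9, -0.1, -167.5]
wrist_force: [-0.4, 0.3, -1.5]
opening: 0.0212
grasp_force: 59.1
```

```bash
sed -i 's/range(6)/range(3)/' f.py; python3 f.py
```

```text
17.225 [0.5338 0.2204 0.2068] [-0.13  0.2  -2.17] [0.42 0.24 0.35]
```

Emit:
send_rows(
  moves=[0,0,-0.1,0,0,0,1,0,0,0,0,0,0,1],
)

```text
time: 17.48
ee_pos: [0.5337, 0.2204, 0.2041]
tcp_rot: [-179.9, -0.1, -167.5]
wrist_force: [-0.2, 0.2, -1.2]
opening: 0.0218
grasp_force: 59.1
```

Emit:
send_rows(
  moves=[0,0,-0.1,0,0,0,1,0,0,0,0,0,0,1],
)

```text
time: 17.73
ee_pos: [0.5337, 0.2204, 0.2016]
tcp_rot: [-180.0, -0.1, -167.5]
wrist_force: [0.3, 0.4, -1.0]
opening: 0.0216
grasp_force: 59.1
```

```bash
python3 f.py
```

```text
17.875 [0.5338 0.2204 0.2018] [ 0.21  0.23 -1.52] [0.42 0.19 0.12]
```

Emit:
send_rows(
  moves=[0,0,-0.1,0,0,0,1,0,0,0,0,0,0,1],
)

```text
time: 18.12
ee_pos: [0.5337, 0.2204, 0.1991]
tcp_rot: [-179.9, -0.1, -167.5]
wrist_force: [0.5, 0.3, -1.5]
opening: 0.0216
grasp_force: 59.1
```

Emit:
send_rows(
  moves=[0,0,-0.1,0,0,0,1,0,0,0,0,0,0,1],
)

```text
time: 18.38
ee_pos: [0.5337, 0.2204, 0.1965]
tcp_rot: [-179.9, -0.1, -167.5]
wrist_force: [-0.6, -0.2, -0.6]
opening: 0.0217
grasp_force: 59.1
```

```bash
python3 f.py
```

```text
18.525 [0.5338 0.2204 0.1968] [ 0.17  0.03 -1.4 ] [0.42 0.25 0.23]
```

Emit:
send_rows(
  moves=[0,0,-0.1,0,0,0,1,0,0,0,0,0,0,1],
)

```text
time: 18.77
ee_pos: [0.5337, 0.2204, 0.1941]
tcp_rot: [-179.9, -0.1, -167.5]
wrist_force: [-0.7, -1.1, -1.6]
opening: 0.0211
grasp_force: 59.1
```

Emit:
send_rows(
  moves=[0,0,-0.1,0,0,0,1,0,0,0,0,0,0,1],
)

```text
time: 19.02
ee_pos: [0.5337, 0.2204, 0.1916]
tcp_rot: [-179.9, -0.1, -167.5]
wrist_force: [0.3, -0.3, -1.6]
opening: 0.0214
grasp_force: 59.1
```

```bash
python3 f.py
```

```text
19.175 [0.5338 0.2204 0.1918] [ 0.09  0.07 -1.52] [0.43 0.48 0.11]
```

Emit:
send_rows(
  moves=[0,0,-0.1,0,0,0,1,0,0,0,0,0,0,1],
)

```text
time: 19.42
ee_pos: [0.5337, 0.2204, 0.189]
tcp_rot: [-179.9, -0.1, -167.5]
wrist_force: [-0.2, 0.6, -1.7]
opening: 0.0212
grasp_force: 59.1
```

Emit:
send_rows(
  moves=[0,0,-0.1,0,0,0,1,0,0,0,0,0,0,1],
)

```text
time: 19.68
ee_pos: [0.5337, 0.2204, 0.1865]
tcp_rot: [-179.9, -0.1, -167.5]
wrist_force: [1.1, -0.1, -1.3]
opening: 0.0213
grasp_force: 59.1
```

```bash
python3 f.py
```

```text
19.825 [0.5338 0.2204 0.1868] [ 0.2  -0.38 -1.73] [0.34 0.33 0.04]
```

Emit:
send_rows(
  moves=[0,0,-0.1,0,0,0,1,0,0,0,0,0,0,1],
)

```text
time: 20.08
ee_pos: [0.5337, 0.2204, 0.184]
tcp_rot: [-179.9, -0.1, -167.5]
wrist_force: [0.2, -0.8, -1.6]
opening: 0.0212
grasp_force: 59.1
```

Emit:
send_rows(
  moves=[0,0,-0.1,0,0,0,1,0,0,0,0,0,0,1],
)

```text
time: 20.32
ee_pos: [0.5337, 0.2204, 0.1815]
tcp_rot: [-179.9, -0.1, -167.5]
wrist_force: [0.6, 0.7, -1.9]
opening: 0.0212
grasp_force: 59.1
```

```bash
python3 f.py
```

```text
20.475 [0.5338 0.2204 0.1818] [ 0.74  0.48 -1.51] [0.34 0.38 0.43]
```

Emit:
send_rows(
  moves=[0,0,-0.1,0,0,0,1,0,0,0,0,0,0,1],
)

```text
time: 20.72
ee_pos: [0.5337, 0.2204, 0.1791]
tcp_rot: [-179.9, -0.1, -167.5]
wrist_force: [0.6, -0.4, -1.5]
opening: 0.0214
grasp_force: 59.1
```

Emit:
send_rows(
  moves=[0,0,-0.1,0,0,0,1,0,0,0,0,0,0,1],
)

```text
time: 20.98
ee_pos: [0.5338, 0.2205, 0.1768]
tcp_rot: [-180.0, -0.1, -167.5]
wrist_force: [0.3, 0.5, 0.0]
opening: 0.0214
grasp_force: 59.4
```

```bash
python3 f.py
```

```text
21.125 [0.5339 0.2205 0.177 ] [-0.34 -0.23  0.1 ] [0.41 0.43 0.51]
```

That's contact at TCP z of about 0.177. I'll press about 5 mm further.

Emit:
send_rows(
  moves=[0,0,-0.1,0,0,0,1,0,0,-0.1,0,0,0,1,0,0,0,0,0,0,1],
)

```text
time: 21.5
ee_pos: [0.5338, 0.2205, 0.1718]
tcp_rot: [-180.0, -0.1, -167.5]
wrist_force: [0.4, 0.8, 2.4]
opening: 0.0213
grasp_force: 59.7
```

```bash
python3 f.py
```

```text
21.65 [0.5339 0.2205 0.172 ] [-0.44 -0.43  2.52] [0.53 0.3  0.2 ]
```

The force gives about 4.7 mm of disc travel. Now up, then repeat the strokes.

Emit:
send_rows(
  moves=[0,0,0.4,0,0,0,1,0,0,0.8,0,0,0,1,0,0,0.9,0,0,0,1,0,0,0.8,0,0,0,1,0,0,0.4,0,0,0,1,0,0,0,0,0,0,1,0,0,0,0,0,0,1,0,0,0,0,0,0,1],
)

```text
time: 22.65
ee_pos: [0.5336, 0.2204, 0.2535]
tcp_rot: [-179.9, -0.1, -167.5]
wrist_force: [-0.5, 0.2, -1.3]
opening: 0.0215
grasp_force: 59.2
```

```bash
python3 f.py
python3 - <<'E'
from h import *
T=bot.get_obs()["ee_pos"]
for n in("top","scene"):
    c=bot.camera(n)
    for k in bot.landmark_of(n,"brush")[:1]: print(n,np.round(k["pixel"],1),round(k["p"],2),"pred",proj(c,T-[0,0,.147]).round(1))
E
```

```text
22.8 [0.5336 0.2204 0.2538] [-0.32  0.38 -1.18] [0.51 0.56 0.22]
top [230.1 207.2] 0.69 pred [230.9 207.7]
scene [255.  190.5] 0.6 pred [254.6 187.6]
```

Emit:
send_rows(
  moves=[0,0,-0.6,0,0,0,1,0,0,-0.9,0,0,0,1,0,0,-0.8,0,0,0,1,0,0,-0.4,0,0,0,1,0,0,-0.3,0,0,0,1,0,0,-0.2,0,0,0,1,0,0,0,0,0,0,1,0,0,0,0,0,0,1],
)

```text
time: 24.0
ee_pos: [0.534, 0.2205, 0.1751]
tcp_rot: [-180.0, -0.0, -167.5]
wrist_force: [-0.7, -1.2, 1.0]
opening: 0.0214
grasp_force: 59.6
```

```bash
python3 f.py
```

```text
24.15 [0.534  0.2205 0.1749] [-0.59 -0.18  1.5 ] [0.47 0.33 0.4 ]
```

Emit:
send_rows(
  moves=[0,0,-0.1,0,0,0,1,0,0,0,0,0,0,1,0,0,0,0,0,0,1],
)

```text
time: 24.52
ee_pos: [0.5339, 0.2205, 0.1719]
tcp_rot: [-180.0, -0.0, -167.5]
wrist_force: [-0.1, 0.4, 3.2]
opening: 0.0215
grasp_force: 59.7
```

```bash
python3 f.py
```

```text
24.675 [0.5339 0.2205 0.172 ] [0.69 0.19 3.4 ] [0.51 0.5  0.37]
```

Emit:
send_rows(
  moves=[0,0,0.4,0,0,0,1,0,0,0.8,0,0,0,1,0,0,0.9,0,0,0,1,0,0,0.8,0,0,0,1,0,0,0.4,0,0,0,1,0,0,0,0,0,0,1,0,0,0,0,0,0,1,0,0,0,0,0,0,1],
)

```text
time: 25.68
ee_pos: [0.5336, 0.2203, 0.2535]
tcp_rot: [-179.9, -0.1, -167.5]
wrist_force: [0.5, -0.6, -2.3]
opening: 0.0215
grasp_force: 59.2
```

Emit:
send_rows(
  moves=[0,0,-0.7,0,0,0,1,0,0,-0.9,0,0,0,1,0,0,-0.8,0,0,0,1,0,0,-0.4,0,0,0,1,0,0,-0.3,0,0,0,1,0,0,-0.2,0,0,0,1,0,0,0,0,0,0,1,0,0,0,0,0,0,1],
)

```text
time: 26.68
ee_pos: [0.5339, 0.2205, 0.1725]
tcp_rot: [-180.0, -0.0, -167.5]
wrist_force: [-2.2, -0.1, 3.0]
opening: 0.0213
grasp_force: 59.8
```

```bash
python3 f.py
```

```text
26.825 [0.5339 0.2205 0.1724] [-1.12 -0.49  2.51] [0.29 0.25 0.55]
```

Emit:
send_rows(
  moves=[0,0,0.4,0,0,0,1,0,0,0.8,0,0,0,1,0,0,0.9,0,0,0,1,0,0,0.8,0,0,0,1,0,0,0.4,0,0,0,1,0,0,0,0,0,0,1,0,0,0,0,0,0,1,0,0,0,0,0,0,1],
)

```text
time: 27.82
ee_pos: [0.5336, 0.2204, 0.2535]
tcp_rot: [-179.9, -0.1, -167.5]
wrist_force: [-0.5, -0.1, -1.9]
opening: 0.0214
grasp_force: 59.2
```

Emit:
send_rows(
  moves=[0,0,0.5,0,0,0,1,0,0,1,0,0,0,1,0,0,1,0,0,0,1,0,0,1,0,0,0,1,0,0,1,0,0,0,1,0,0,0.3,0,0,0,1,0,-0.5,0,0,0,0,1,0,-1,0,0,0,0,1],
)

```text
time: 28.82
ee_pos: [0.5338, 0.1825, 0.373]
tcp_rot: [-179.9, -0.2, -167.4]
wrist_force: [-0.1, -0.9, -1.6]
opening: 0.0214
grasp_force: 59.2
```

Emit:
send_rows(
  moves=[0,-1,0,0,0,0,1,0,-1,0,0,0,0,1,0,-1,0,0,0,0,1,0,-1,0,0,0,0,1,0,-1,0,0,0,0,1,0,-1,0,0,0,0,1,0,-1,0,0,0,0,1,0,-1,0,0,0,0,1],
)

```text
time: 29.82
ee_pos: [0.5332, -0.0186, 0.3733]
tcp_rot: [-180.0, -0.1, -167.5]
wrist_force: [0.7, 0.6, -1.2]
opening: 0.0214
grasp_force: 59.2
```

Emit:
send_rows(
  moves=[-0.28,-0.98,-0.1,0.095,-0.427,0,1,-0.28,-0.98,-0.1,0.095,-0.427,0,1,-0.28,-0.98,-0.1,0.095,-0.427,0,1,-0.28,-0.98,-0.1,0.095,-0.427,0,1,-0.28,-0.98,-0.1,0.095,-0.427,0,1,-0.28,-0.98,-0.1,0.095,-0.427,0,1,-0.28,-0.98,-0.1,0.095,-0.427,0,1,-0.28,-0.98,-0.1,0.095,-0.427,0,1],
)

```text
time: 30.82
ee_pos: [0.4765, -0.214, 0.3528]
tcp_rot: [-179.9, 30.1, -167.5]
wrist_force: [0.8, -0.5, -2.2]
opening: 0.0216
grasp_force: 59.2
```

```bash
python3 f.py; python3 -c "
from h import *
o=bot.get_obs();print(o['tcp_rot'],o['q'].round(1),(np.array([.4761,-.2154,.1764])-o['ee_pos'])/.025)"
```

```text
30.975 [ 0.4758 -0.2152  0.3521] [-0.32 -0.97 -1.3 ] [0.35 1.65 0.62]
[ 179.98860882   29.92038438 -167.68470959] [-36.  -17.3  -1.9  84.5  21.9 -44.2] [ 3.30872901e-04 -4.20077635e-02 -7.04493175e+00]
```

Emit:
send_rows(
  moves=[0,0,-0.6,0,0,0,1,0,0,-1,0,0,0,1,0,0,-1,0,0,0,1,0,0,-1,0,0,0,1,0,0,-1,0,0,0,1,0,0,-0.8,0,0,0,1,0,0,-0.6,0,0,0,1,0,0,0,0,0,0,1],
)

```text
time: 31.98
ee_pos: [0.4774, -0.2125, 0.2029]
tcp_rot: [180.0, 29.9, -167.5]
wrist_force: [-0.3, 0.7, -0.8]
opening: 0.0212
grasp_force: 59.3
```

Emit:
send_rows(
  moves=[0,0,-0.3,0,0,0,1,0,0,-0.3,0,0,0,1,0,0,-0.2,0,0,0,1,0,0,0,0,0,0,1],
)

```text
time: 32.48
ee_pos: [0.4777, -0.213, 0.1839]
tcp_rot: [-180.0, 30.0, -167.5]
wrist_force: [0.3, 0.3, -1.9]
opening: 0.0216
grasp_force: 59.1
```

```bash
python3 f.py; python3 -c "
from h import *
o=bot.get_obs();print(o['tcp_rot'],(np.array([.4761,-.2154,.1764])-o['ee_pos'])/.025)"
```

```text
32.625 [ 0.4779 -0.2131  0.1845] [ 0.13 -0.07 -1.78] [0.54 0.55 0.22]
[-179.93416614   30.0317078  -167.44952993] [-0.07212782 -0.09118424 -0.32895818]
```

Emit:
send_rows(
  moves=[-0.04,-0.05,-0.1,0,0,0,1,-0.03,-0.04,-0.1,0,0,0,1,0,0,-0.1,0,0,0,1,0,0,0,0,0,0,1],
)

```text
time: 33.12
ee_pos: [0.476, -0.2153, 0.1766]
tcp_rot: [-180.0, 30.0, -167.5]
wrist_force: [-0.0, -0.1, -1.0]
opening: 0.0212
grasp_force: 59.3
```

```bash
python3 f.py; python3 -c "
from h import *
o=bot.get_obs();print(o['tcp_rot'],(np.array([.4761,-.2154,.1764])-o['ee_pos'])/.025)"
```

```text
33.275 [ 0.476  -0.2153  0.1768] [-0.43  0.05 -1.88] [0.64 0.22 0.36]
[-179.94856842   30.01211462 -167.45575082] [ 0.00212749 -0.00376459 -0.01743879]
```

Emit:
send_rows(
  moves=[0,0,-0.06,0,0,0,1,0,0,0,0,0,0,1],
)

```text
time: 33.52
ee_pos: [0.4763, -0.2154, 0.1765]
tcp_rot: [-179.9, 30.1, -167.4]
wrist_force: [-4.1, 0.1, 5.4]
opening: 0.0216
grasp_force: 60.3
```

Emit:
send_rows(
  moves=[0,0,0,0,0,0,0.3,0,0,0,0,0,0,0,0,0,0,0,0,0,-0.5,0,0,0,0,0,0,-1,0,0,0,0,0,0,-1,0,0,0,0,0,0,-1,0,0,0,0,0,0,-1,0,0,0,0,0,0,-1],
)

```text
time: 34.52
ee_pos: [0.4761, -0.2153, 0.1753]
tcp_rot: [-180.0, 30.0, -167.5]
wrist_force: [0.7, -0.3, 0.3]
opening: 0.0857
grasp_force: 0.0
```

Emit:
send_rows(
  moves=[-0.34,-0.075,0.603,0,0,0,-1,-0.34,-0.075,0.603,0,0,0,-1,-0.34,-0.075,0.603,0,0,0,-1,-0.34,-0.075,0.603,0,0,0,-1,-0.34,-0.075,0.603,0,0,0,-1,-0.34,-0.075,0.603,0,0,0,-1,-0.2,0,0.6,0,0,0,-1,0,0,0,0,0,0,-1],
)

```text
time: 35.52
ee_pos: [0.4203, -0.2269, 0.2821]
tcp_rot: [-179.8, 30.1, -167.4]
wrist_force: [-0.1, 0.8, -0.6]
opening: 0.0852
grasp_force: 0.0
```

Run:
```python
from h import *
from scipy.spatial.transform import Rotation as Ro
o=bot.get_obs(); print(o["time"],o["ee_pos"].round(4),o["wrist_force"].round(2),o["opening"])
C={n:bot.camera(n) for n in("top","scene","wrist")}
for n in C:
  for q in("brush","grip","cradle"):
    for k in bot.landmark_of(n,q)[:1]: print(n,q,np.round(k["pixel"],1),round(k["p"],2))
  oo,g,ax=brush_pts([.5475,-.1988,.0495,.2126]); print(n,"pred o,g",proj(C[n],oo).round(1),proj(C[n],g).round(1),"end",proj(C[n],oo+.2*ax).round(1))
w=C["wrist"]["color"][60:300,200:480]; t=C["top"]["color"][160:260,350:450]
cv2.imwrite("pics/w8.png",np.hstack([cv2.resize(w,(467,400)),cv2.resize(t,(330,400))])[:,:,::-1])
```

```text
35.525 [ 0.4203 -0.2269  0.2821] [-0.14  0.77 -0.59] 0.0852300192253001
top brush [407.  231.8] 0.72
top grip [407.  229.2] 0.87
top cradle [385.4 203.7] 0.69
top pred o,g [387.1 202.1] [407.  232.3] end [412.2 240.1]
scene brush [396.8 290.9] 0.63
scene grip [387.9 289.4] 0.58
scene pred o,g [396.  289.7] [386.6 287.6] end [384.2 287. ]
wrist brush [324.2 161.1] 0.7
wrist grip [322.4 194.3] 0.61
wrist pred o,g [321.8 158.7] [322.1 192.9] end [322.2 206.5]
```

View pics/w8.png

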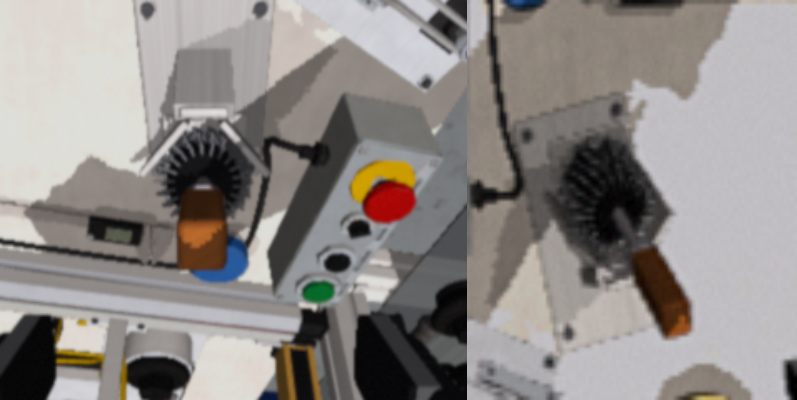

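The brush lies in the trough as it was at the start, with its handle end at about (203,235) in the wrist crop and pointing as before in the top crop. The gripper is clear and the contact force on lowering confirmed it was seated. Handing in.

```bash
python3 -c "
from workcell import bot
print(bot.job_done())"
```

```text
the job is handed in; nothing more can be done
None
```

I made all three brush strokes, laid the brush back in its rest, let go, and handed the job in at about 36 s. No verdict came back. By wrist force the disc gave about 4–6 mm on each push, and nothing else on the bench was touched as far as I could tell.

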